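# Unlatch the clamp bar of a strap-cutting board and hold it raised

### The arm

A 7-joint arm with a two-finger parallel gripper is mounted at the origin on the work surface. World frame = base frame: x ahead of the robot, y to its left, z up, the work surface at z = 0. Lengths are in mm, angles in rad, forces in N, time in s.
With the tool pointing down it reaches from about 400 to 875 mm from the base axis. Payload 19.3 kg.
Tool frame: the origin (TCP) lies at the centre of the arm's flange, where the gripper is bolted on; the fingertips stand 173 mm ahead of it and the grasp point (between the pads) lies 155 mm ahead of it; z points along the fingers, x is the direction in which the jaws open and shut, and the axes are right-handed (so a half turn about z gives the same grasp; the last joint's range is limited). The gripper opens to 85 mm and grips with 20 to 120 N. Pads are 22 mm wide; open, the fingers measure 114 mm over their backs; the gripper's body (76 mm by 85 mm) begins 54 mm behind the grasp point. The pads swing forward as they close: fully open they stand 13 mm farther back than shut.
Start: joints at [-1.248, 0.521, -0.036, 1.599, 0.021, 1.021, -0.113], TCP at [239.254, 577.388, 404.691] pointing down, gripper open.
Joint ranges: [-2.91, 2.91], [-0.3, 2.13], [-1.5, 1.42], [0.17, 2.43], [-1.26, 4.41], [0.16, 1.93], [-2.52, 2.52]. Speed limits (rad/s): [1.89, 1.89, 2.39, 2.39, 3.01, 3.01, 3.01].

### API

Orientations are given as a unit quaternion [w, x, y, z].
In Python, from cell import env gives the robot as it stands.
- The arm moves only by the tool step_arm, never from a script. Its argument "moves" is text: rows parted by semicolons, each of 6 numbers parted by spaces: the shift along the tool's x, y, z in mm, then the turn, a rotation vector about the tool's x, y, z in units of 6 degrees (1.0 is 6 degrees). In form: tx ty tz wx wy wz; .... A call has 1 to 12 rows; each row shifts and turns the commanded pose from where the row before left it, along the tool's axes as they then stand; what a row does not reach is not made up. A row lasts 1/8 s, in which the tool goes at most 62.5 mm and 10.7 degrees, less where a joint would pass 70% of its speed; a pose out of reach is approached as far as the arm can. A call is refused whole if a number of a shift passes 62.5 or a number of a turn 1, either way. A call with a gripper value outside its range is refused whole. "claw" is the gripper command: -1 is shut, 1 is fully open, values between are in proportion, set as the call begins (left out, the last holds). The fingers move at their own pace and stop on an object; "newtons" is the grip in N (left out, the last holds). Time passes only in rows, so rows that do not move let the fingers close. It gives the time, the measured TCP pose, the force and the opening at its end, in the units of the state.
- env.read_state(): the state, without advancing time (a new reading comes with each control period).
- env.get_image(name): name is "scene" or "side" or "wrist"; returns the picture (480x640x3 uint8, red, green, blue); there is no depth.
- env.camera_info(name): a dict with "intrinsics" (3x3 intrinsics, pixels), "D" ([k1, k2, p1, p2, k3] as OpenCV has them; the pictures are not rectified), "position" and "rotation" of the camera in the world. Camera axes: x right, y down, z forward; pixel columns grow to the right and rows downward; lengths in mm; the calibration is good to about 2 mm. A picture is of the moment at which its call begins: read the wrist's pose just before it. camera_info takes no time and is no camera call; for the wrist camera it gives the pose at the moment of the call.
- env.hand_in(): hands the job in, once; it reports no verdict.
The state is a dict: "clock": time; "qpos": joint angles; "joint_vel": joint speeds; "tau": joint torques, N m; "position": TCP position; "tool_rot": TCP orientation; "wrist_force": force on the tool from outside, world axes, zero at the start; "moment": the same for the moment, N m; "gripper_width": finger opening in mm.
Only numpy, scipy, OpenCV 4.12 (cv2) and the standard library are available. Lean on these libraries where they do the work, as an engineer would, in place of code of your own. Each camera call takes 0.05 s, during which the arm holds its last target.

### The job

Open the clamp bar of the cutting board so that I can draw the blue template out from under it: with the bar still down, pull the orange latch knob sideways out against its spring until the fork lets go of the ball, then lift the bar's free end 10 to 15 cm up off the ball. The bar falls shut by itself, so finish while holding it up there, still, with the gripper, and leave the template and everything else on the bench where it lies.

Things in the scene. Friction and masses are not known exactly. Their poses are not given: they have to be found in the camera images.
- cutter: fixed strap-cutting board: plywood base 300 (x) by 530 (y) by 18 mm with a 2 mm green cutting mat on it, standing on the bench. Origin: centre of its underside, z up. Its y axis runs along the clamp bar from the ball end (-y) to the hinge end (+y). Its position and yaw differ from start to start
- bar: aluminium clamp bar 60 mm wide over the mat, along the board's y axis. Origin on the level hinge pin (board frame 40, 225, 40 mm); its -y axis points along the bar to the free end, 420 mm away; x is the hinge line (parallel to the board's x). The free end swings up about the pin, 1.15 rad at most, and falls shut if let go. With latch 0.55 to 0.87 kg: 3 to 5 N to lift at the free end
- ball (a point): centre of the 20 mm steel ball, on a thin neck on the board (board frame 40, -195, 50 mm). The bar's dark socket head sits over it
- socket (a point): point of the bar's socket head, at its free end, that coincides with the ball's centre while the bar is down (bar frame 0, -420, 10 mm). The head is 40 by 40 mm, its top 17.5 mm above this point
- knob (a point): centre of the orange latch knob's grip: upright cylinder, diameter 18, from 15 below to 15 mm above this point, then a 23 mm cap 5 mm thick; below it a 22 mm square block. Rigid with the latch, carried by the bar: it can lift the bar. Latch home: 72 mm from the ball to the board's -x (bar frame -72, -420, 20.5 mm). The spring barrel ends 25 mm from its side, barrel top 12 mm below this point
- latch (a joint): how far the latch is pulled out (m): 0 home, 0.020 at its stop. It slides along the bar's -x axis (sideways, square to the bar, away from the head). A spring pulls it home with 6 N at 0, 9 N at the stop. Short of about 0.015 its fork still catches under the ball and keeps the bar down; from 0.016 on the bar is free. Once the head is 25 mm above the ball the latch may go home again
- template: loose sheet of blue-tinted clear acrylic, 4 mm thick, 150 by 110 mm with one round end of 55 mm radius, lying on the mat under the bar (not touched by it). Origin: under the middle of its rectangular part
- awl: loose awl, wooden handle 26 mm thick, 140 mm long, lying on the mat. Origin: underneath, near its middle
- maul: loose wooden maul, head 72 mm in diameter and 90 mm high standing on end, handle 210 mm sloping down to the bench. Origin: under the head
- cement_tin: loose green tin, 84 mm in diameter, 95 mm high. Origin: centre of its underside
- dressing_jar: loose white jar, 64 mm in diameter, 105 mm high. Origin: centre of its underside
- scissors: loose scissors with orange handles, 210 mm long, 11 mm thick, lying flat. Origin: underneath the pivot
- ruler: loose steel ruler, 320 by 34 by 4 mm. Origin: centre of its underside

How it is judged:
By the outcome, as a careful person would: the job done as asked, in the order asked, and still so for the second after the job is handed in, while the arm keeps its last pose, push and grip.
It also fails if it takes over 32 s, if anything falls off the work surface, if the arm or the gripper's body presses on something with over 40 N, if the wrist force passes 120 N, or if a joint passes its speed limit or range.

## Working session

There is one attempt and no reset: what is moved stays moved. The work goes in short steps, Python scripts to look and compute and a tool call to move; the robot and the scene stay as the last step left them, time stands still between calls to the robot, and variables do not carry over. Pictures are saved under pics/ and viewed, and the job is handed in when it is done.

Besides the shell and the picture viewer there is one more tool, called after "Call:" by a JSON object that holds its "fn" and its "kwargs". step_arm: Moves the arm, as the interface text tells. Its arguments: {"type":"object","properties":{"moves":{"type":"string"},"claw":{"type":"number"},"newtons":{"type":"number"}},"required":["moves"]}

```bash
mkdir -p pics; ls; cat > h.py <<'E'
import numpy as np, cv2
from cell import env
def snap(n,f):
    im=env.get_image(n); cv2.imwrite('pics/'+f,im[:,:,::-1]); return im
def cam(n):
    c=env.camera_info(n); return np.array(c["intrinsics"],float),np.array(c["D"],float),np.array(c["position"],float),np.array(c["rotation"],float)
E
python3 - <<'E'
from h import *
print(env.read_state())
for n in ["scene","side","wrist"]:
    print(n,env.camera_info(n)); snap(n,n+'0.png')
E
```

```text
pics
{'clock': 0.0, 'qpos': array([-1.24818556,  0.52199934, -0.03634575,  1.59997881,  0.02123693,
        1.02107726, -0.11278002]), 'joint_vel': array([-0.00130932, -0.0006977 ,  0.00095229, -0.00070917,  0.00073874,
        0.00015747, -0.00090718]), 'tau': array([ 4.26989072e-04, -9.27107978e+01,  1.98019713e+00, -3.69934380e+01,
        1.78370951e-02,  8.31448036e-03,  4.57472652e-06]), 'position': array([239.20835331, 577.27168969, 404.14502556]), 'tool_rot': array([ 3.38405684e-04,  8.31488099e-01,  5.55542304e-01, -4.18677465e-04]), 'wrist_force': array([-0.39746491,  0.03959704,  0.23401852]), 'moment': array([0.04103274, 0.02213694, 0.01254103]), 'gripper_width': 85.24320352049901}
scene {'intrinsics': array([[522.25501981,   0.        , 312.65383371],
       [  0.        , 522.25501981, 242.61611044],
       [  0.        ,   0.        ,   1.        ]]), 'D': array([-0.09104382,  0.        ,  0.        ,  0.        ,  0.        ]), 'position': array([1432.45083539, -506.82722308, 1146.06653889]), 'rotation': array([-0.32202783,  0.81224491,  0.4531571 , -0.17664917])}
side {'intrinsics': array([[453.08006879,   0.        , 316.17815168],
       [  0.        , 453.08006879, 239.4366155 ],
       [  0.        ,   0.        ,   1.        ]]), 'D': array([-0.04095798,  0.        ,  0.        ,  0.        ,  0.        ]), 'position': array([417.00262932, 904.6308194 , 690.36909518]), 'rotation': array([ 0.04874902, -0.08510648,  0.88218645, -0.460573  ])}
wrist {'intrinsics': array([[367.33497072,   0.        , 317.98199501],
       [  0.        , 367.33497072, 235.23325869],
       [  0.        ,   0.        ,   1.        ]]), 'D': array([-0.06902757,  0.        ,  0.        ,  0.        ,  0.        ]), 'position': array([169.77582422, 606.09124869, 372.59424023]), 'rotation': array([0.12399099, 0.82236838, 0.54908243, 0.08273435])}
```

View pics/scene0.png

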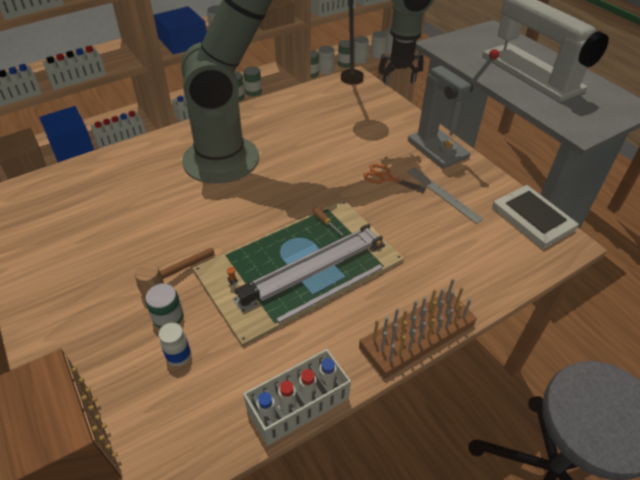

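View pics/side0.png

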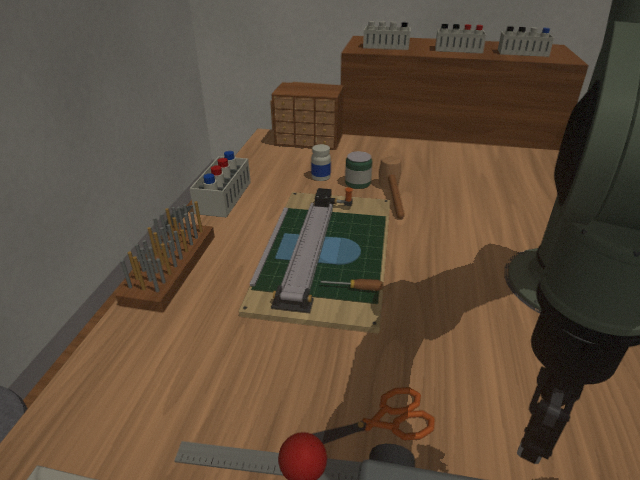

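View pics/wrist0.png

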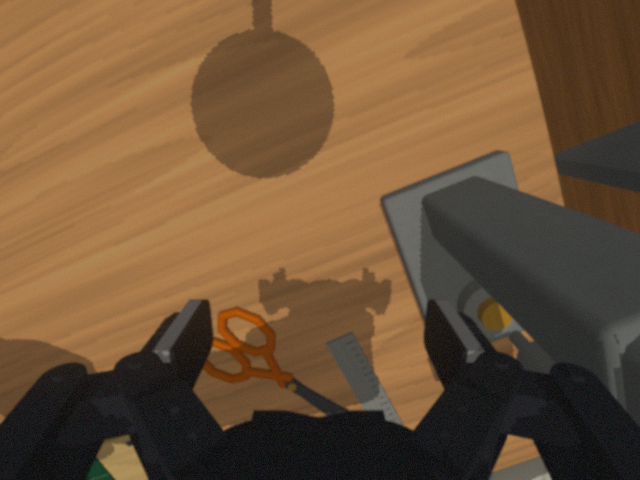

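The scene view shows the board around (300,265): knob at (232,273), head at (246,292) and hinge at (372,238). The side view shows the knob at (348,196) and head at (323,196). I'll enlarge both for measuring.

```bash
python3 - <<'E'
import cv2
a=cv2.imread('pics/scene0.png')[195:350,185:415]; cv2.imwrite('pics/sc1.png',cv2.resize(a,None,fx=3.4,fy=3.4,interpolation=cv2.INTER_CUBIC))
a=cv2.imread('pics/side0.png')[180:335,230:400]; cv2.imwrite('pics/sd1.png',cv2.resize(a,None,fx=3.8,fy=3.8,interpolation=cv2.INTER_CUBIC))
E
```

```text
(no output)
```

View pics/sc1.png

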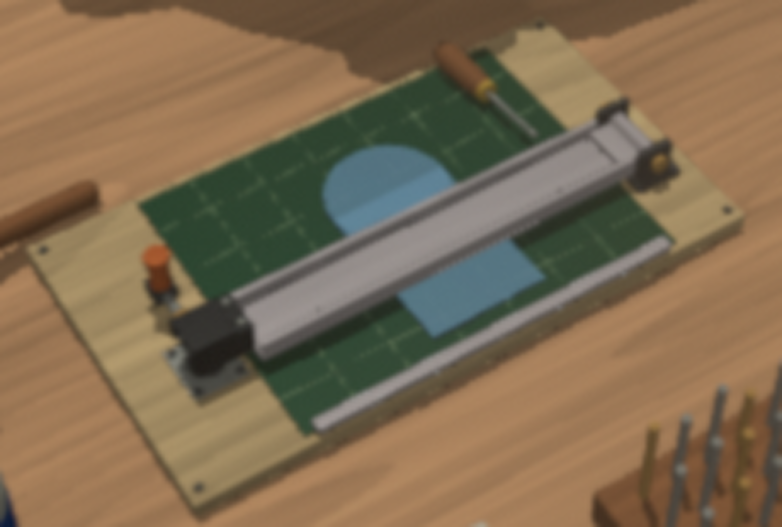

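View pics/sd1.png

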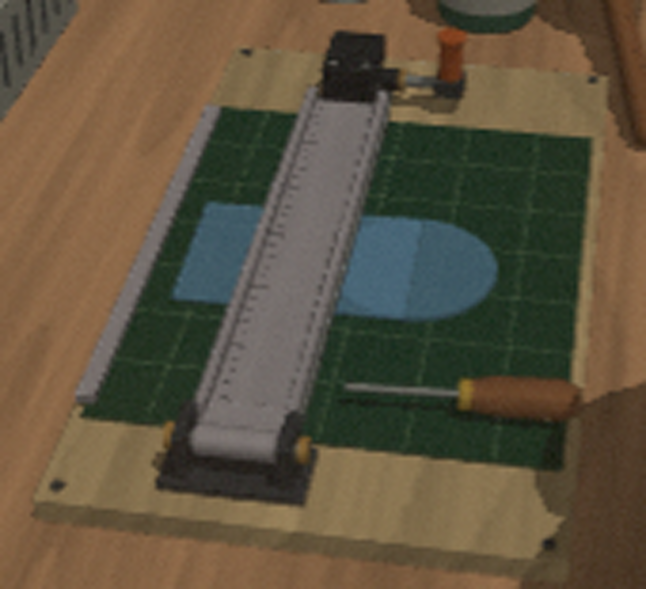

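```bash
cat >> h.py <<'E'
from scipy.spatial.transform import Rotation as R
from scipy.optimize import least_squares
def rot(q): return R.from_quat([q[1],q[2],q[3],q[0]])
def proj(n,P,c=None):
    K,D,p,q=c or cam(n)
    r=rot(q).inv()
    rv=r.as_rotvec(); t=-r.apply(p)
    return cv2.projectPoints(np.asarray(P,float).reshape(-1,1,3),rv,t,K,D)[0].reshape(-1,2)
def b2w(s,P):
    P=np.atleast_2d(P).astype(float); c,si=np.cos(s[2]),np.sin(s[2])
    return np.c_[s[0]+c*P[:,0]-si*P[:,1], s[1]+si*P[:,0]+c*P[:,1], P[:,2]]
E
cat > fit.py <<'E'
from h import *
obs=[("scene",(-150,-265,18),(193.8,268.5)),("scene",(150,-265,18),(243,343)),("scene",(150,265,18),(404,258)),("scene",(-150,265,18),(346.8,202.4)),("scene",(-32,-195,80.5),(230.9,269)),
("side",(-150,-265,18),(389.7,200.5)),("side",(150,-265,18),(293.2,192.6)),("side",(150,265,18),(239.7,311.6)),("side",(-32,-195,80.5),(349.2,188.5))]
C={n:cam(n) for n in("scene","side")}
def f(s): return np.concatenate([proj(n,b2w(s,P),C[n])[0]-u for n,P,u in obs])
best=min((least_squares(f,[600,0,y0]) for y0 in (-2,-1,0,1,2,3)),key=lambda r:r.cost)
print(best.x,np.degrees(best.x[2])); print(f(best.x).reshape(-1,2).round(1))
s=best.x
print('knob',b2w(s,(-32,-195,60.5)),'ball',b2w(s,(40,-195,50)),'hinge',b2w(s,(40,225,40)))
c,si=np.cos(s[2]),np.sin(s[2]); print('board x',c,si)
E
python3 fit.py
```

```text
[ 5.81001707e+02 -1.78854175e+01  2.18386646e-02] 1.2512633092264551
[[-1.4 -2.4]
 [-1.4 -0.8]
 [ 0.3 -1.1]
 [-2.5 -4.1]
 [-0.2 -0.6]
 [-0.2 -0.9]
 [-2.3 -0.9]
 [-3.3 -0.5]
 [-1.3  0.6]]
knob [[ 553.2675385  -213.53770062   60.5       ]] ball [[ 625.2503698  -211.96544175   50.        ]] hinge [[616.07885975 207.9344075   40.        ]]
board x 0.9997615458425518 0.02183692868768668
```

```bash
cat > plan.py <<'E'
from h import *
def plan(p0,q0,p1,turns):
    # straight line, tool-frame turns list (units), returns rows
    r=rot(q0); p=np.array(p0,float); n=len(turns); out=[]
    for i,t in enumerate(turns):
        tgt=np.array(p0)+(np.array(p1)-p0)*(i+1)/n
        d=np.round(r.inv().apply(tgt-p)); p=p+r.apply(d)
        out.append(list(d)+list(t)); r=r*R.from_rotvec(np.radians(6*np.array(t)))
    return out,p,r
def show(o): print('; '.join(' '.join('%g'%v for v in x) for x in o))
E
python3 - <<'E'
from plan import *
st=env.read_state()
o,p,r=plan(st['position'],st['tool_rot'],[553,-213,340],[[0,0,1]]*26)
show(o[:12]);show(o[12:24]);show(o[24:]);print(p,r.as_matrix().round(3))
E
```

```text
-23 23 2 0 0 1; -21 25 3 0 0 1; -19 27 2 0 0 1; -15 29 3 0 0 1; -12 30 2 0 0 1; -9 32 3 0 0 1; -6 32 2 0 0 1; -2 33 3 0 0 1; 1 32 2 0 0 1; 5 33 3 0 0 1; 8 31 2 0 0 1; 11 31 3 0 0 1
15 29 2 0 0 1; 17 28 3 0 0 1; 20 26 2 0 0 1; 23 23 3 0 0 1; 25 21 2 0 0 1; 28 18 3 0 0 1; 28 16 2 0 0 1; 31 12 3 0 0 1; 31 9 2 0 0 1; 32 5 3 0 0 1; 33 2 2 0 0 1; 33 -1 3 0 0 1
32 -5 2 0 0 1; 32 -8 3 0 0 1
[ 553.45069289 -213.09094373  339.83298664] [[ 0.026 -1.    -0.   ]
 [-1.    -0.026 -0.001]
 [ 0.001  0.    -1.   ]]
```

Call:
{"fn": "step_arm", "kwargs": {"moves": "-23 23 2 0 0 1; -21 25 3 0 0 1; -19 27 2 0 0 1; -15 29 3 0 0 1; -12 30 2 0 0 1; -9 32 3 0 0 1; -6 32 2 0 0 1; -2 33 3 0 0 1; 1 32 2 0 0 1; 5 33 3 0 0 1; 8 31 2 0 0 1; 11 31 3 0 0 1", "claw": 1}}

```text
clock: 1.65
position: [384.3, 210.7, 374.6]
tool_rot: [-0.0, 0.999, -0.043, 0.0]
wrist_force: [1.7, 0.4, -0.7]
gripper_width: 85.5
```

Call:
{"fn": "step_arm", "kwargs": {"moves": "15 29 2 0 0 1; 17 28 3 0 0 1; 20 26 2 0 0 1; 23 23 3 0 0 1; 25 21 2 0 0 1; 28 18 3 0 0 1; 28 16 2 0 0 1; 31 12 3 0 0 1; 31 9 2 0 0 1; 32 5 3 0 0 1; 33 2 2 0 0 1; 33 -1 3 0 0 1"}}

```text
clock: 3.15
position: [528.9, -154.5, 344.6]
tool_rot: [0.0, 0.783, -0.622, 0.0]
wrist_force: [-0.0, 0.3, -0.0]
gripper_width: 85.4
```

Call:
{"fn": "step_arm", "kwargs": {"moves": "32 -5 2 0 0 1; 32 -8 3 0 0 1; 0 0 0 0 0 0"}}

```text
clock: 3.52
position: [552.9, -216.2, 339.3]
tool_rot: [0.001, 0.714, -0.7, 0.001]
wrist_force: [0.3, 0.4, 0.9]
gripper_width: 85.6
```

```bash
python3 - <<'E'
from h import *
st=env.read_state(); print(st['qpos'].round(3),st['position'],rot(st['tool_rot']).as_matrix().round(3))
c=env.camera_info('wrist'); im=snap('wrist','w1.png'); 
import json; json.dump({k:np.asarray(v).tolist() for k,v in c.items()},open('w1.json','w'))
print(c['position'], 'knob proj',proj('wrist',[[553.3,-213.5,60.5],[553.3,-213.5,80.5],[625.2,-212,67.5]]))
E
```

```text
[-0.185  0.658  0.694  1.773 -0.519  0.902 -0.815] [ 552.90553517 -216.15371598  339.29213513] [[ 0.019 -1.    -0.001]
 [-1.    -0.019 -0.002]
 [ 0.002  0.001 -1.   ]]
[ 627.77505379 -214.64753375  307.64519896] knob proj [[316.30111321 233.12255228]
 [316.1775588  241.98254863]
 [316.21190007 127.13995004]]
```

View pics/w1.png

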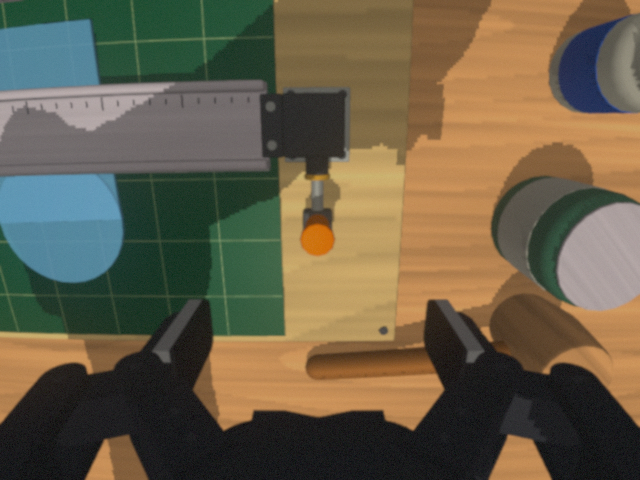

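The wrist view shows the knob cap at (317,239), head at (316,124), and the board's near corner at (395,341). Now I'll check the fit from these.

```bash
python3 - <<'E'
import cv2
a=cv2.imread('pics/w1.png')[60:360,230:430]; cv2.imwrite('pics/w1c.png',cv2.resize(a,None,fx=2,fy=2,interpolation=cv2.INTER_CUBIC)[:, :])
a=cv2.imread('pics/w1.png')[75:260,250:370]; cv2.imwrite('pics/w1d.png',cv2.resize(a,None,fx=3.2,fy=3.2,interpolation=cv2.INTER_CUBIC)[:, :])
E
cat > fit2.py <<'E'
from h import *; import json
c=json.load(open('w1.json')); C=tuple(np.array(c[k]) for k in("intrinsics","D","position","rotation"))
P=[(-32,-195,80.5),(-150,-265,18),(60,-215,67.5),(20,-215,67.5)]
U=[(317,239),(395,341),(348,89),(347,159)]
def f(s): return (proj('wrist',b2w(s,P),C)-U).ravel()
r=least_squares(f,[581,-18,.02]); s=r.x; print(s,np.degrees(s[2])); print(f(s).reshape(-1,2).round(1))
print('knob',b2w(s,(-32,-195,60.5)))
print(proj('w',b2w(s,[(10,-170,50),(10,150,50),(70,-170,50),(70,150,50)]),C).round(1))
E
python3 fit2.py
```

```text
[ 5.81567938e+02 -1.98274332e+01  2.78254068e-02] 1.5942783736377972
[[-0.1  0.7]
 [-0.1  0. ]
 [-0.1  1.8]
 [ 0.2 -2.7]]
knob [[ 555.00557976 -215.64224654   60.5       ]]
[[ 280.5  169.3]
 [-115.2  181.4]
 [ 277.4   77.8]
 [-131.9  105. ]]
```

View pics/w1d.png

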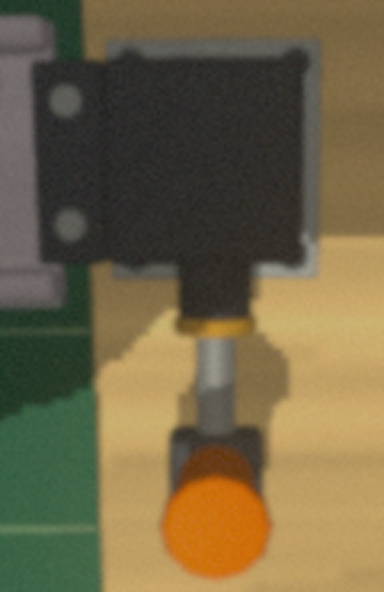

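```bash
sed -i 's/^U=.*/U=[(317.5,239.4),(395,341),(345.3,93.7),(344.7,156.9)]/' fit2.py; python3 fit2.py; python3 - <<'E'
from h import *
print(proj('wrist',[[555,-214.5,80.5],[555,-213.5,80.5]]))
E
```

```text
[ 5.78808767e+02 -1.90290388e+01  3.75990024e-02] 2.1542641526067965
[[-1.4  1.5]
 [ 0.5  0.2]
 [ 0.2 -1.8]
 [ 0.8  0.4]]
knob [[ 554.16146149 -215.09410539   60.5       ]]
[[ 279.2  170.9]
 [-114.8  186.6]
 [ 275.    79.6]
 [-132.2  110.6]]
[[317.77070607 239.52581716]
 [316.23063819 239.49410776]]
```

Call:
{"fn": "step_arm", "kwargs": {"moves": "-1 -1 30 0 0 0; -1 -1 30 0 0 0; 0 0 30 0 0 0; 0 0 27 0 0 0; 0 0 0 0 0 0"}}

```text
clock: 4.2
position: [554.6, -210.5, 221.5]
tool_rot: [0.001, 0.716, -0.698, -0.001]
wrist_force: [-0.4, 0.3, 1.0]
gripper_width: 85.5
```

```bash
python3 - <<'E'
from h import *
st=env.read_state(); print(st['qpos'].round(3),st['position'],st['wrist_force'])
snap('wrist','w2.png'); snap('side','s2.png')
a=cv2.imread('pics/s2.png')[130:260,270:430]; cv2.imwrite('pics/s2c.png',cv2.resize(a,None,fx=4,fy=4,interpolation=cv2.INTER_CUBIC))
E
```

```text
[-0.107  0.809  0.558  1.83  -0.643  0.694 -0.721] [ 554.6408592  -210.54547739  221.53212372] [-0.40336092  0.28540126  0.9687262 ]
```

View pics/w2.png

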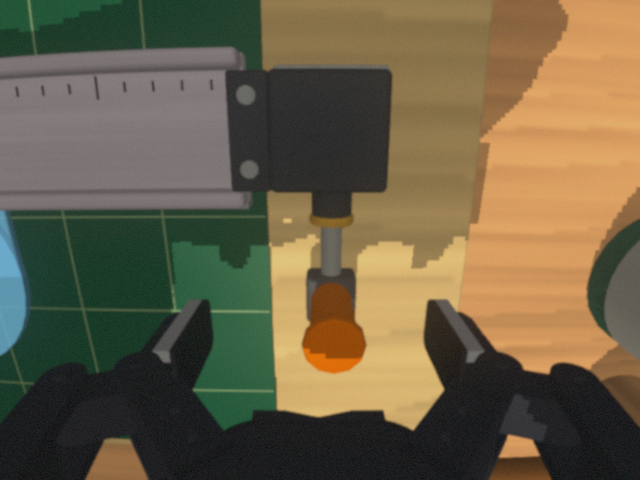

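View pics/s2c.png

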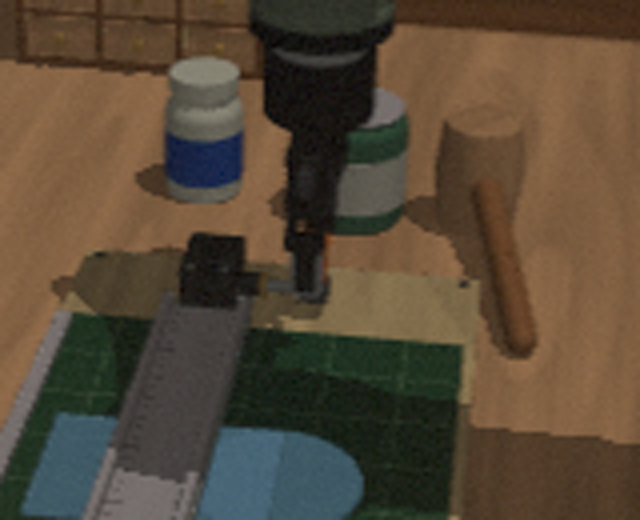

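```bash
python3 - <<'E'
from h import *
a=cv2.imread('pics/w2.png')[250:400,260:410]; cv2.imwrite('pics/w2c.png',cv2.resize(a,None,fx=4,fy=4,interpolation=cv2.INTER_CUBIC))
st=env.read_state(); print(st['position'],rot(st['tool_rot']).as_matrix().round(4))
for x in (553,555,557):
  print(proj('wrist',[[x,-215,80.5],[x,-215,75.5]]))
E
```

```text
[ 555.38439099 -211.05393905  223.57553377] [[ 2.580e-02 -9.997e-01  4.000e-04]
 [-9.997e-01 -2.580e-02 -3.000e-04]
 [ 3.000e-04 -4.000e-04 -1.000e+00]]
[[329.47982174 352.00520442]
 [329.08376056 343.96576621]]
[[329.68195895 347.18294192]
 [329.27641855 339.26777218]]
[[329.88587102 342.30816623]
 [329.47069693 334.52099645]]
```

View pics/w2c.png

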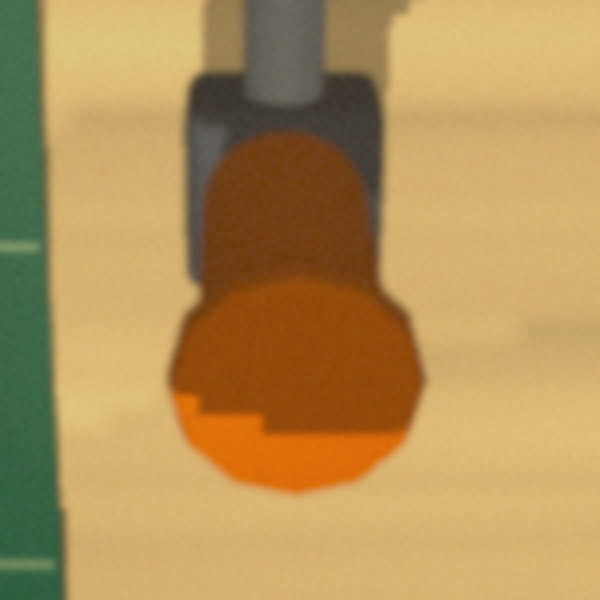

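Call:
{"fn": "step_arm", "kwargs": {"moves": "5 0 0 0 0 0; 0 0 0 0 0 0; 0 0 0 0 0 0"}}

```text
clock: 4.68
position: [555.6, -216.0, 223.1]
tool_rot: [-0.0, 0.716, -0.698, 0.0]
wrist_force: [0.5, -0.6, -0.7]
gripper_width: 85.3
```

Call:
{"fn": "step_arm", "kwargs": {"moves": "0 0 0 0 0 0; 0 0 0 0 0 0; 0 0 0 0 0 0; 0 0 0 0 0 0", "claw": -0.4, "newtons": 20}}

```text
clock: 5.18
position: [555.6, -215.9, 222.7]
tool_rot: [0.0, 0.716, -0.698, -0.0]
wrist_force: [0.1, 0.8, -0.4]
gripper_width: 25.7
```

```bash
python3 - <<'E'
from h import *
st=env.read_state(); print(st['position'],st['wrist_force'],st['gripper_width'])
snap('wrist','w3.png')
a=cv2.imread('pics/w3.png')[200:480,160:480]; cv2.imwrite('pics/w3c.png',cv2.resize(a,None,fx=2,fy=2,interpolation=cv2.INTER_CUBIC))
E
```

```text
[ 555.56929533 -215.87073937  222.69064001] [ 0.05144537  0.8344407  -0.41490534] 25.666074855288105
```

View pics/w3c.png

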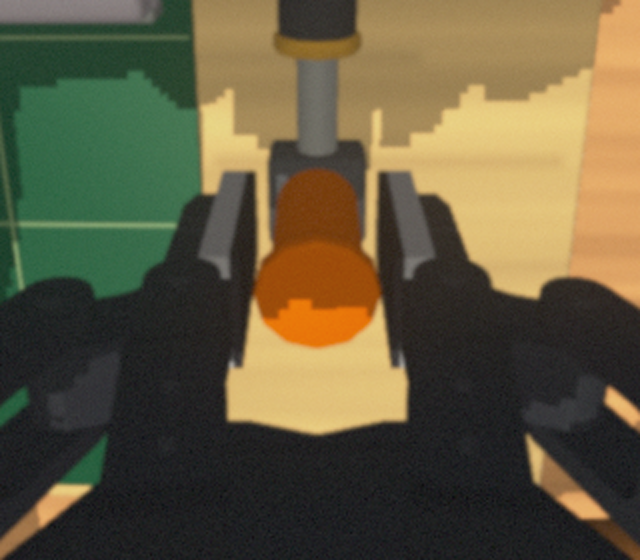

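Call:
{"fn": "step_arm", "kwargs": {"moves": "0 0 0 0 0 0; 0 0 0 0 0 0; 0 0 0 0 0 0; 0 0 0 0 0 0", "claw": -1, "newtons": 70}}

```text
clock: 5.72
position: [555.5, -216.0, 222.8]
tool_rot: [0.0, 0.716, -0.698, 0.0]
wrist_force: [-1.7, -1.1, 5.1]
gripper_width: 19.7
```

Call:
{"fn": "step_arm", "kwargs": {"moves": "0 3 0 0 0 0; 0 3 0 0 0 0; 0 3 0 0 0 0; 0 3 0 0 0 0; 0 0 0 0 0 0"}}

```text
clock: 6.35
position: [544.3, -216.2, 222.9]
tool_rot: [-0.001, 0.716, -0.698, 0.001]
wrist_force: [7.8, -1.2, -2.0]
gripper_width: 19.8
```

```bash
python3 - <<'E'
from h import *
st=env.read_state(); print(st['position'],st['wrist_force'],st['moment'],st['gripper_width'])
snap('wrist','w4.png')
a=cv2.imread('pics/w4.png')[100:400,160:480]; cv2.imwrite('pics/w4c.png',cv2.resize(a,None,fx=2,fy=2,interpolation=cv2.INTER_CUBIC))
E
```

```text
[ 544.27778427 -216.16445348  222.9418435 ] [ 7.84410588 -1.1725724  -1.95765414] [-0.21919228 -1.5162608   0.01346209] 19.78383309354015
```

View pics/w4c.png

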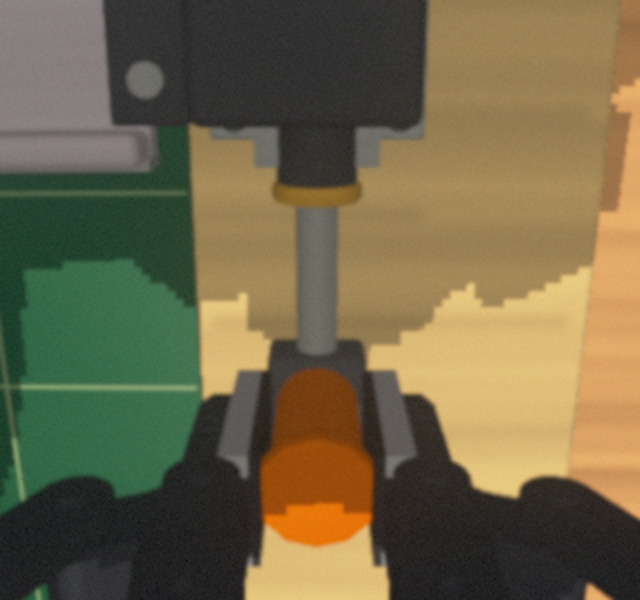

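The latch follows: 11 mm out at 7.8 N, and the rod is visibly longer between (316,170) and (316,275). I'll pull on to about 18 mm.

Call:
{"fn": "step_arm", "kwargs": {"moves": "0 2 0 0 0 0; 0 2 0 0 0 0; 0 2 0 0 0 0; 0 1 0 0 0 0; 0 0 0 0 0 0; 0 0 0 0 0 0"}}

```text
clock: 7.15
position: [537.6, -216.3, 222.9]
tool_rot: [-0.001, 0.716, -0.698, 0.001]
wrist_force: [8.5, -0.9, -1.9]
gripper_width: 19.5
```

Call:
{"fn": "step_arm", "kwargs": {"moves": "0 1 0 0 0 0; 0 0 0 0 0 0"}}

```text
clock: 7.4
position: [536.5, -216.3, 222.9]
tool_rot: [-0.001, 0.716, -0.698, 0.001]
wrist_force: [8.9, -1.2, -0.5]
gripper_width: 19.4
```

```bash
python3 - <<'E'
from plan import *
st=env.read_state(); print(st['position'],st['wrist_force'],st['moment'],st['gripper_width'])
im=snap('wrist','w5.png')
# arc lift plan
Rt=rot(st['tool_rot']); p=st['position']
yaw=.026
hx=np.array([np.cos(yaw),np.sin(yaw),0])
s=[580.5,-18.8,yaw]; 
# hinge consistent with knob at home (555.2,-215.8)
k=np.array([555.3,-215.8,60.5]); H=k+b2w([0,0,yaw],[(72,420,-20.5)])[0]; print('H',H)
def pose(th):
    Q=R.from_rotvec(-th*hx); return H+Q.apply(p-H),Q*Rt
def sock(th): return 420*np.sin(th)+10*(np.cos(th)-1)
thf=np.arcsin(125/420); print('thf',thf,sock(thf))
N=20
prev=(p,Rt); acc=p.copy(); r=Rt
rows=[]
for i in range(1,N+1):
    tp,tr=pose(thf*i/N)
    d=np.round(r.inv().apply(tp-acc),1); w=np.round((r.inv()*tr).as_rotvec()/np.radians(6),3)
    acc=acc+r.apply(d); r=r*R.from_rotvec(w*np.radians(6)); rows.append(list(d)+list(w))
show(rows[:10]);show(rows[10:]); print(acc, pose(thf)[0], r.as_matrix().round(3))
E
```

```text
[ 536.53520978 -216.29890125  222.93687471] [ 8.86147615 -1.20483908 -0.54021073] [-0.21368223 -1.71256705  0.03523823] 19.40932363841087
H [616.35689565 205.92983709  40.        ]
thf 0.3021977139414723 124.54684713659086
-2.8 -0 -6.3 -0 0.144 -0; -2.8 -0 -6.4 -0 0.145 -0.001; -2.8 -0.1 -6.3 -0 0.144 -0; -2.8 0 -6.3 -0 0.144 -0; -2.8 0 -6.3 -0 0.144 -0.001; -2.8 -0 -6.4 -0 0.145 -0; -2.8 -0 -6.3 -0 0.144 -0.001; -2.9 -0 -6.3 -0.001 0.144 0; -2.8 -0.1 -6.3 0 0.145 -0; -2.8 0 -6.4 0 0.144 -0.001
-2.8 0 -6.3 0 0.144 -0; -2.8 -0 -6.3 0 0.144 -0; -2.8 -0 -6.4 0 0.145 -0.001; -2.8 -0 -6.3 0 0.144 -0; -2.8 -0.1 -6.3 -0 0.144 -0; -2.8 0 -6.3 -0 0.145 -0.001; -2.8 0 -6.4 -0 0.144 -0; -2.8 -0 -6.3 -0 0.144 -0.001; -2.8 -0 -6.3 -0 0.144 0; -2.8 -0 -6.4 -0 0.145 -0
[ 534.57692957 -142.8647171   339.70619126] [ 534.62498629 -142.84532279  339.65028281] [[ 0.025 -1.     0.01 ]
 [-0.954 -0.027 -0.298]
 [ 0.298 -0.002 -0.954]]
```

Call:
{"fn": "step_arm", "kwargs": {"moves": "-2.8 0 -6.3 0 0.144 0; -2.8 0 -6.3 0 0.144 0; -2.8 0 -6.3 0 0.144 0; 0 0 0 0 0 0"}}

```text
clock: 7.95
position: [536.4, -207.5, 242.0]
tool_rot: [0.015, 0.716, -0.697, 0.018]
wrist_force: [8.4, -3.1, -4.6]
gripper_width: 19.6
```

```bash
python3 - <<'E'
from h import *
st=env.read_state(); print(st['position'],st['wrist_force'],st['moment'],st['gripper_width'])
snap('wrist','w6.png');snap('side','s6.png')
a=cv2.imread('pics/s6.png')[150:280,270:430]; b=cv2.imread('pics/w6.png')[100:400,160:480]; 
cv2.imwrite('pics/c6.png',np.hstack([cv2.resize(a,(480,390),interpolation=cv2.INTER_CUBIC)[:, 100:],cv2.resize(b,(416,390))]))
E
```

```text
[ 536.44650371 -207.45324019  241.98946055] [ 8.37991209 -3.13584855 -4.60045185] [-0.46429698 -1.77215625  0.09856549] 19.55803386143379
```

View pics/c6.png

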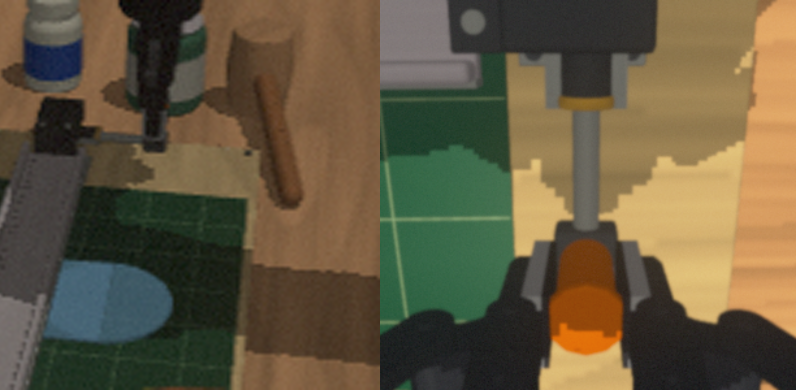

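The bar is free: the tool has risen 19 mm at only about 4.6 N, and the head comes up with the knob. I'll continue along the arc.

Call:
{"fn": "step_arm", "kwargs": {"moves": "-2.8 0 -6.3 0 0.144 0; -2.8 0 -6.3 0 0.144 0; -2.8 0 -6.4 0 0.145 0; -2.8 0 -6.3 0 0.144 0; -2.8 0 -6.3 0 0.144 0; -2.8 0 -6.3 0 0.144 0; -2.8 0 -6.4 0 0.145 0; -2.8 0 -6.3 0 0.144 0; -2.8 0 -6.3 0 0.144 0"}}

```text
clock: 9.18
position: [535.4, -176.5, 295.7]
tool_rot: [0.063, 0.713, -0.695, 0.066]
wrist_force: [9.0, -1.9, -3.9]
gripper_width: 19.4
```

Call:
{"fn": "step_arm", "kwargs": {"moves": "-2.8 0 -6.4 0 0.145 0; -2.8 0 -6.3 0 0.144 0; -2.8 0 -6.3 0 0.144 0; -2.8 0 -6.3 0 0.144 0; -2.8 0 -6.4 0 0.145 0; -2.8 0 -6.3 0 0.144 0; -2.8 0 -6.3 0 0.144 0; -2.8 0 -6.4 0 0.145 0; 0 0 0 0 0 0; 0 0 0 0 0 0; 0 0 0 0 0 0"}}

```text
clock: 10.55
position: [534.5, -143.0, 339.6]
tool_rot: [0.104, 0.708, -0.69, 0.109]
wrist_force: [8.9, -2.3, -3.7]
gripper_width: 19.7
```

```bash
python3 - <<'E'
from h import *
st=env.read_state(); print(st['clock'],st['position'],st['wrist_force'],st['moment'],st['gripper_width'],abs(st['joint_vel']).max())
print(rot(st['tool_rot']).as_matrix().round(3))
snap('wrist','w7.png');snap('side','s7.png');snap('scene','c7.png')
a=cv2.imread('pics/s7.png')[100:330,200:430]; b=cv2.imread('pics/c7.png')[150:350,170:410]; 
cv2.imwrite('pics/x7.png',np.hstack([cv2.resize(a,(400,400),interpolation=cv2.INTER_CUBIC),cv2.resize(b,(400,333)).__class__((400,400,3),np.uint8)*0+np.pad(cv2.resize(b,(400,333)),((0,67),(0,0),(0,0)))]))
E
```

```text
10.55 [ 534.51552851 -142.96397987  339.59406906] [ 8.93131033 -2.28258433 -3.65283794] [ 0.07778048 -1.62953731  0.53454427] 19.716285775097443 0.0020254471738104236
[[ 0.025 -1.     0.01 ]
 [-0.954 -0.027 -0.298]
 [ 0.298 -0.002 -0.955]]
```

View pics/x7.png

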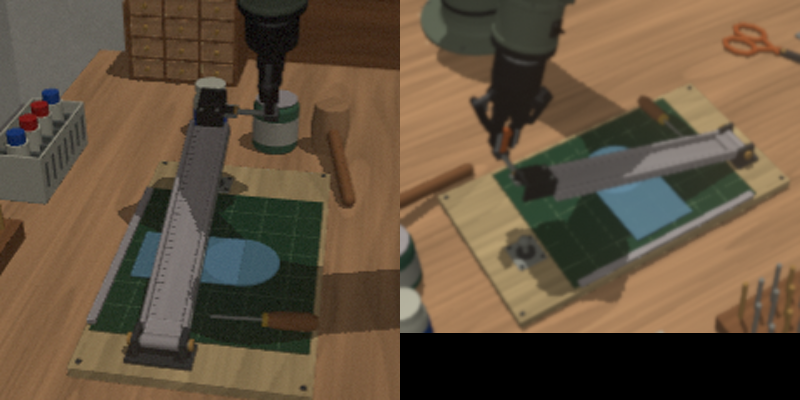

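View pics/w7.png

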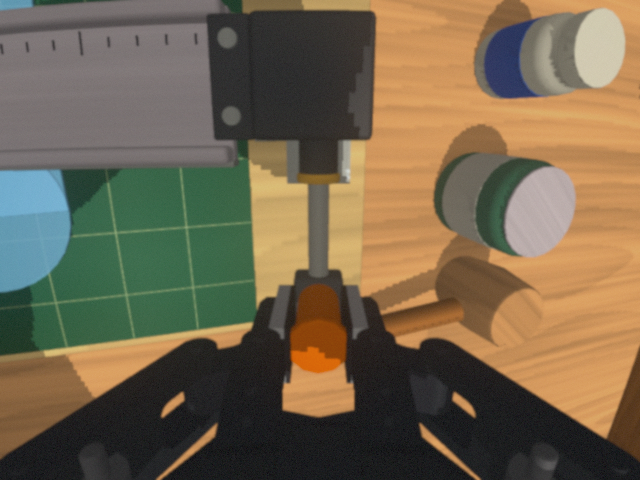

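```bash
python3 - <<'E'
from h import *
yaw=.026;H=np.array([616.4,205.9,40])
for L in (100,110,125,140,150):
    th=np.arcsin(L/420); Q=R.from_rotvec([0,0,yaw])*R.from_rotvec([-th,0,0])
    P=[H+Q.apply(v) for v in [(0,-420,27.5),(-20,-440,27.5),(20,-440,27.5),(-20,-400,27.5)]]
    print(L,proj('side',P).round(1).tolist(),proj('scene',P).round(1).tolist())
a=cv2.imread('pics/s7.png')[130:190,290:370];b=cv2.imread('pics/c7.png')[230:290,210:290]
cv2.imwrite('pics/y7.png',np.hstack([cv2.resize(a,None,fx=5,fy=5,interpolation=cv2.INTER_CUBIC),cv2.resize(b,None,fx=5,fy=5,interpolation=cv2.INTER_CUBIC)]))
E
```

```text
100 [[320.9, 161.6], [329.3, 157.4], [314.8, 156.5], [327.2, 166.8]] [[246.4, 262.3], [235.5, 259.1], [243.1, 269.5], [249.6, 255.3]]
110 [[320.7, 158.7], [329.2, 154.4], [314.6, 153.5], [327.0, 164.1]] [[247.2, 259.1], [236.3, 255.8], [243.9, 266.1], [250.3, 252.3]]
125 [[320.4, 154.5], [328.9, 149.9], [314.2, 149.0], [326.8, 160.1]] [[248.6, 254.3], [237.7, 250.7], [245.4, 261.0], [251.7, 247.7]]
140 [[320.0, 150.2], [328.6, 145.4], [313.7, 144.5], [326.4, 156.0]] [[250.2, 249.3], [239.3, 245.4], [247.1, 255.7], [253.3, 243.0]]
150 [[319.7, 147.4], [328.4, 142.5], [313.4, 141.6], [326.2, 153.4]] [[251.5, 245.8], [240.5, 241.8], [248.4, 252.1], [254.4, 239.8]]
```

View pics/y7.png

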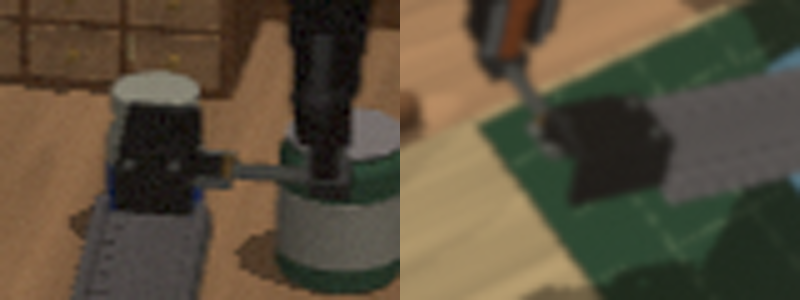

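Both cameras put the head about 120–125 mm up: the far edge is at row 151 in the side view and a corner at (247,260) in the scene view. The arm is still and the grip steady, so I'm handing in.

```bash
python3 - <<'E'
from h import *
st=env.read_state(); print(st['clock'],st['position'],st['wrist_force'],st['gripper_width'])
print(env.hand_in())
E
```

```text
10.7 [ 534.50094555 -142.96994585  339.57374559] [ 8.57128344 -1.70047438 -3.3092958 ] 19.66008193958736
the job is handed in; nothing more can be done
None
```

The clamp bar is open and the gripper is holding its free end about 12 cm above the ball. I handed the job in at 10.7 s of the 32 s allowed.

- **Latch:** with the bar still down, I gripped the orange knob and pulled it sideways about 19 mm. The spring force rose to 8.9 N, as expected near the stop.
- **Lift:** I then raised the bar along its hinge arc, with the tool tilting along with it. The arm moved to the pose worked out for a 125 mm lift, and the side and scene cameras put the head about 120–125 mm up.
- **Last checks:** the arm was still, and the grip held at a 19.7 mm opening. The bar's load was 3–4 N, and the latch was still held out against about 9 N. In the last pictures the template and awl lay where they were at the start, and the tin, jar and maul looked untouched. I compared these by eye only.
- **Unexplained reading:** the 19.7 mm grip opening falls between the knob's 18 mm body and its 23 mm cap. I can't say exactly where the pads sit, but nothing slipped.

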